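Lay out a small page on the galley and set the planer on it

ROBOT

A 6-joint arm with a two-finger parallel gripper is mounted at the origin on the work surface. World frame = base frame: x ahead of the robot, y to its left, z up, the work surface at z = 0. Lengths are in m, angles in rad, forces in N, time in s.
With the tool pointing down it reaches from about 0.325 to 0.75 m from the base axis. Payload 7.6 kg.
Tool frame: the origin (TCP) lies on the centre line of the jaws, within the pads' length; the fingertips stand 11 mm ahead of it and the grasp point (between the pads) lies 8 mm behind it; x points along the fingers, z is the direction in which the jaws open and shut, and the axes are right-handed (so a half turn about x gives the same grasp; the last joint's range is limited). The gripper opens to 85 mm and grips with 20 to 120 N. Pads are 22 mm wide; open, the fingers measure 114 mm over their backs; the gripper's body (76 mm by 85 mm) begins 54 mm behind the grasp point. The pads swing forward as they close: fully open they stand 13 mm farther back than shut.
Start: joints at [-1.18, 0.052, 1.401, -0, 1.689, -0.07], TCP at [0.233, -0.47, 0.242] pointing down, gripper open.
Joint ranges: [-2.9, 2.9], [-0.91, 2.17], [0.12, 2.37], [-1.06, 4.2], [0.26, 2.73], [-2.93, 2.93]. Speed limits (rad/s): [2.57, 2.57, 3.01, 3.14, 3.14, 3.14].

INTERFACE

Orientations are given as a 3x3 rotation matrix whose columns are the frame's x, y, z axes.
In Python, from bench import state, get_image, workorder gives the robot as it stands.
- The arm moves only by the tool arm_command, never from a script. Its argument "targets" is a list of rows, each an object with "slide": the shift along the world's x, y, z in m, a list of three; "yaw": the turn about the world's z in rad; "fingers": the opening, from 0 (shut) to 1 (fully open). In form: [{"slide": [dx, dy, dz], "yaw": yaw, "fingers": fingers}, ...]. A call has 1 to 20 rows; each row is the pose to reach, as a shift and turn from the pose commanded when the call began; what a row does not reach only later rows make up. A row lasts 1/8 s, in which the tool goes at most 62.5 mm and 10.7 degrees, less where a joint would pass 70% of its speed; a pose out of reach is approached as far as the arm can. A call with a gripper value outside its range is refused whole. The fingers move at their own pace and stop on an object; the grip force is fixed at half the most. Time passes only in rows, so rows that repeat a pose let the fingers close. It gives the time, the measured TCP pose, the force and the opening at its end, in the units of the state.
- state(): the state, without advancing time (a new reading comes with each control period).
- get_image(name): name is "scene" or "top"; returns a dict with "pixels" (384x512x3 uint8, red, green, blue), "camera_matrix" (3x3 intrinsics, pixels), "dist" ([k1, k2, p1, p2, k3] as OpenCV has them; the pictures are not rectified), "rvec" (rotation vector, rad) and "tvec" (3), from world to camera coordinates, as OpenCV has them. Camera axes: x right, y down, z forward; pixel columns grow to the right and rows downward; lengths in m; the calibration is good to about 2 mm. A picture is of the moment at which its call begins. There is no depth.
- workorder.finish_job(): hands the job in, once; it reports no verdict.
The state is a dict: "t": time; "q": joint angles; "qvel": joint speeds; "tau": joint torques, N m; "position": TCP position; "tool_rot": TCP orientation; "wrist_force": force on the tool from outside, world axes, zero at the start; "moment": the same for the moment, N m; "finger_gap": finger opening in m.
Only numpy, scipy, OpenCV 4.12 (cv2) and the standard library are available. Lean on these libraries where they do the work, as an engineer would, in place of code of your own. Each camera call takes 0.05 s, during which the arm holds its last target.

TASK

Lay out the page face up and square on the steel galley, left, right and behind being as seen from the robot: first the copper picture block in the middle of the galley, its long side running left to right; then the diamond border centred behind it and parallel to its long side, the red sun centred to its left and the blue cross centred to its right, each with a gap of about 30 mm to the picture. Last of all set the blue-grey wooden planer, sole down, centred on top of the picture with its long side along the picture's. Set every piece down gently without dropping it, let go, and leave the green triangle block, the ink tin and the bottle where they are.

Things in the scene. Friction and masses are not known exactly. Their poses are not given: they have to be found in the camera images.
- galley: Fixed shallow steel tray (galley) lying on the table, outside 236 (x) x 288 (y) mm, inside 232 x 280 mm; flat floor whose top is 3 mm above the table; rim 4 mm thick and 10 mm above the table on three sides, none on the front side towards the robot. Origin at the centre of the tray on the table surface: x points to the rimmed back (away from the robot, turned at most 0.2 rad), y to the robot's left, z up. Empty at the start.
- picture_c (a point): Loose picture block: dark wooden mount with a flat copper plate etched with a little hill, 50 (x) x 70 (y) x 23 mm high. Origin at its centre, half-way up. At the start it stands level on the table beside the galley. x along its 50 mm side, y along its 70 mm side.
- border_c (a point): Loose border strip: long cream-coloured wooden block with a row of five black diamonds, 26 (x) x 110 (y) x 23 mm high. Origin at its centre, half-way up. At the start it stands level on the table beside the galley. x across, y along the strip.
- sun_c (a point): Loose wooden ornament block, 36 x 36 x 23 mm high, face up: white face with a disc with eight rays (a sun) in red. Origin at its centre, half-way up. At the start it stands level on the table beside the galley. 
- cross_c (a point): Loose wooden ornament block, 36 x 36 x 23 mm high, face up: white face with a thick plus-shaped cross in blue. Origin at its centre, half-way up. At the start it stands level on the table beside the galley. 
- planer_c (a point): Loose planer: plain block of wood painted blue-grey, with a black rubber sole, 45 (x) x 60 (y) x 40 mm high, sole down. Origin at its centre, half-way up. At the start it stands level on the table beside the galley. x along its 45 mm side, y along its 60 mm side.
- wedge_c (a point): Loose wooden ornament block, 36 x 36 x 23 mm high, face up: white face with a triangle in green. Origin at its centre, half-way up. At the start it stands level on the table beside the galley. Not part of this page; leave it alone.
- ink_tin_c (a point): Yellow ink tin, 80 mm diameter, 75 mm high, standing on the table (origin half-way up). Leave it alone.
- solvent_c (a point): Amber bottle, 56 mm diameter, 90 mm high, standing on the table (origin half-way up). Leave it alone.

How it is judged:
By the outcome, as a careful person would: the job done as asked, in the order asked, and still so for the second after the job is handed in, with the robot touching nothing.
It also fails if it takes over 109 s, if anything falls off the work surface, if the arm or the gripper's body presses on something with over 40 N, if the wrist force passes 120 N, or if a joint passes its speed limit or range.

## Working session

There is one attempt and no reset: what is moved stays moved. The work goes in short steps, Python scripts to look and compute and a tool call to move; the robot and the scene stay as the last step left them, time stands still between calls to the robot, and variables do not carry over. Pictures are saved under pics/ and viewed, and the job is handed in when it is done.

Besides the shell and the picture viewer there is one more tool, called after "Call:" by a JSON object that holds its "method" and its "body", one argument or row to a line. arm_command: Moves the arm, as the interface text tells. Its arguments: {"type":"object","properties":{"targets":{"type":"array"}},"required":["targets"]}

```bash
mkdir -p pics; ls
python3 - <<'E'
from bench import state,get_image
import cv2,numpy as np
s=state();print(s)
for n in("scene","top"):
    g=get_image(n);cv2.imwrite(f"pics/{n}0.png",g["pixels"][:,:,::-1]);print(n,g["camera_matrix"],g["dist"],g["rvec"],g["tvec"])
    R=cv2.Rodrigues(np.array(g["rvec"]))[0];print(-R.T@np.array(g["tvec"]).ravel())
E
```

```text
pics
{'t': 0.0, 'q': array([-1.18029363e+00,  5.28435035e-02,  1.40173307e+00,  6.21043234e-06,
        1.68856710e+00, -7.02874696e-02]), 'qvel': array([-1.16533430e-04,  2.31110228e-04,  1.64293393e-03, -3.12738812e-05,
       -2.03554866e-03,  3.84472005e-04]), 'tau': array([ 2.55934510e-04, -3.81660712e+01, -3.60184622e+01, -8.19560842e-05,
        6.15910933e-03,  9.14114395e-06]), 'position': array([ 0.23336683, -0.46997308,  0.24146466]), 'tool_rot': array([[-5.84699498e-04,  8.95701137e-01,  4.44656194e-01],
       [ 1.43660764e-03,  4.44656564e-01, -8.95699992e-01],
       [-9.99998797e-01,  1.15081151e-04, -1.54676157e-03]]), 'wrist_force': array([ 1.14979935, -0.56248256,  0.50278682]), 'moment': array([ 0.03243538, -0.02001337, -0.03518673]), 'finger_gap': 0.08547286285299943}
scene [[455.48162906   0.         259.97845312]
 [  0.         455.48162906 192.02314838]
 [  0.           0.           1.        ]] [-0.12222644  0.          0.          0.          0.        ] [ 1.7917031   2.04322275 -0.59430186] [ 0.07090772 -0.42356165  1.78173305]
[1.30095942 0.11286383 1.28599042]
top [[359.13967306   0.         256.2401083 ]
 [  0.         359.13967306 192.70808727]
 [  0.           0.           1.        ]] [-0.03929292  0.          0.          0.          0.        ] [ 2.1384511  -2.18835151  0.16468193] [0.0078667  0.55748722 0.91318471]
[0.43390795 0.01652224 0.97786047]
```

View pics/top0.png

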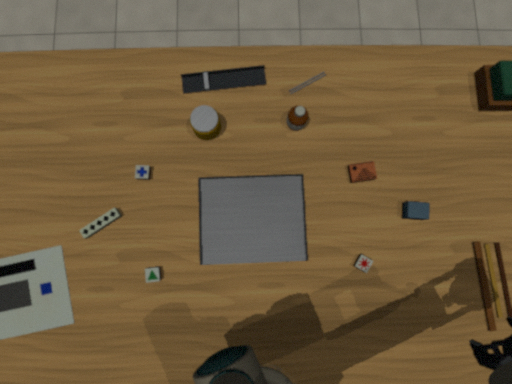

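View pics/scene0.png

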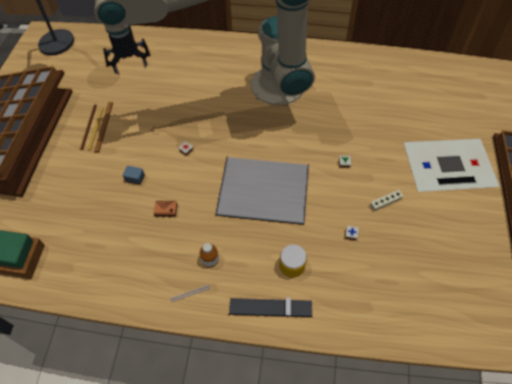

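```bash
cat > h.py <<'E'
import cv2,numpy as np
from bench import state,get_image
def ray(g,uv,z):
    K=np.array(g["camera_matrix"]);d=np.array(g["dist"]);R=cv2.Rodrigues(np.array(g["rvec"]))[0];t=np.array(g["tvec"]).ravel()
    p=cv2.undistortPoints(np.array(uv,float).reshape(-1,1,2),K,d).reshape(-1,2)
    r=np.c_[p,np.ones(len(p))]@R; c=-R.T@t
    return c+r*((z-c[2])/r[:,2])[:,None]
def proj(g,X):
    return cv2.projectPoints(np.array(X,float).reshape(-1,1,3),np.array(g["rvec"]),np.array(g["tvec"]),np.array(g["camera_matrix"]),np.array(g["dist"]))[0].reshape(-1,2)
E
python3 - <<'E'
import cv2,numpy as np
im=cv2.imread("pics/top0.png")
C={'pic':(362,172),'pl':(416,210),'sun':(364,263),'cross':(143,172),'bord':(100,222),'wedge':(152,275)}
t=[cv2.resize(im[y-20:y+20,x-25:x+25],None,fx=5,fy=5,interpolation=cv2.INTER_NEAREST) for x,y in C.values()]
cv2.imwrite("pics/crops0.png",np.vstack([np.hstack(t[:3]),np.hstack(t[3:])]))
E
```

```text
(no output)
```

View pics/crops0.png

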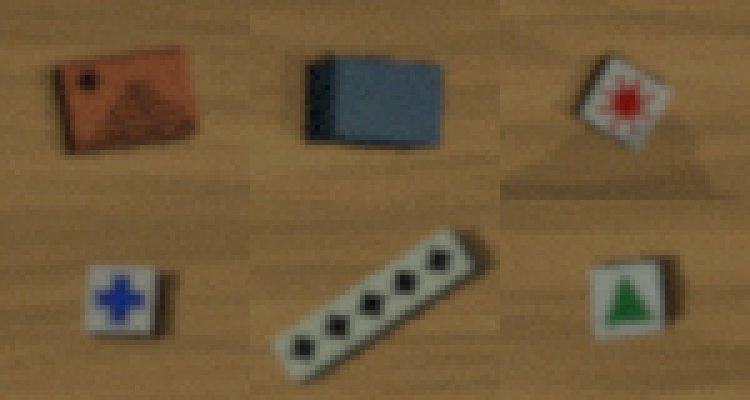

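```bash
cat > meas.py <<'E'
from h import *
def masks(im):
    hsv=cv2.cvtColor(im,cv2.COLOR_RGB2HSV);H,S,V=[hsv[...,i].astype(int) for i in range(3)]
    return hsv,dict(cop=((H<11)|(H>174))&(S>110)&(V>70), blue=(H>95)&(H<115)&(S>60)&(V>60), white=(S<70)&(V>115))
def up(g,c,hw,k=6):
    x,y=c;im=g["pixels"][y-hw:y+hw,x-hw:x+hw]
    return cv2.resize(im,None,fx=k,fy=k,interpolation=cv2.INTER_CUBIC)
def rect(g,c,hw,fn,z,k=6,close=0):
    im=up(g,c,hw,k);hsv=cv2.cvtColor(im,cv2.COLOR_RGB2HSV).astype(int)
    m=fn(hsv[...,0],hsv[...,1],hsv[...,2],im.astype(int)).astype(np.uint8)
    if close:m=cv2.morphologyEx(cv2.copyMakeBorder(m,40,40,40,40,cv2.BORDER_CONSTANT),cv2.MORPH_CLOSE,np.ones((close,close)))[40:-40,40:-40]
    m=cv2.morphologyEx(m,cv2.MORPH_OPEN,np.ones((5,5)))
    cs=cv2.findContours(m,cv2.RETR_EXTERNAL,cv2.CHAIN_APPROX_NONE)[0];ct=max(cs,key=cv2.contourArea).reshape(-1,2)
    uv=(ct+.5)/k-.5+np.array(c)-hw
    P=ray(g,uv,z)[:,:2]
    r=cv2.minAreaRect((P*1000).astype(np.float32))
    b=cv2.boxPoints(r);e=b[1]-b[0],b[2]-b[1];l=max(e,key=np.linalg.norm)
    M=cv2.moments((P*1000).astype(np.float32).reshape(-1,1,2))
    a=np.degrees(np.arctan2(l[1],l[0]))
    return np.round([*r[0],M['m10']/M['m00'],M['m01']/M['m00'],*sorted(np.array(r[1])),(a%180)],1),m,im
Fn=dict(cop=lambda H,S,V,c:((H<12)|(H>172))&(S>110)&(V>80),
 blue=lambda H,S,V,c:(H>90)&(H<120)&(S>40)&(V>62),
 white=lambda H,S,V,c:((c[...,2]-c[...,0]>-25)|((H<5)|(H>172))&(S>110)&(V>110)|((H>105)&(H<130)))&(V>95),
 steel=lambda H,S,V,c:(c[...,2]-c[...,0]>-15))
E
cat > m1.py <<'E'
from meas import *
g=get_image("top")
print("box cx cy, centroid, w,l, angle of long side")
o=[]
for n,c,hw,f,z,cl in [("pic",(362,172),22,"cop",.023,25),("pl",(416,210),22,"blue",.04,9),("sun",(364,263),18,"white",.023,15),("cross",(143,172),18,"white",.023,15),("bord",(100,222),30,"white",.023,25),("galley",(253,220),80,"steel",.008,9)]:
    r,m,im=rect(g,c,hw,Fn[f],z,6 if hw<50 else 2,cl);print(n,r)
    v=im[:,:,::-1].copy();v[cv2.morphologyEx(m,cv2.MORPH_GRADIENT,np.ones((3,3)))>0]=(0,255,0)
    o.append(cv2.resize(v,(250,250)))
cv2.imwrite("pics/m1.png",np.vstack([np.hstack(o[:3]),np.hstack(o[3:])]))
E
python3 m1.py
```

```text
box cx cy, centroid, w,l, angle of long side
pic [ 611.9 -296.6  613.  -296.1   47.9   68.9   98.7]
pl [ 501.7 -434.5  501.6 -434.5   41.7   55.4   84.6]
sun [ 365.3 -284.6  365.6 -284.4   35.7   37.2  148.2]
cross [623.5 302.7 623.9 302.7  35.6  36.8 176.1]
bord [488.8 412.9 488.9 412.6  26.2 109.5 122.6]
galley [492.1   7.3 492.    7.5 232.7 285.1  90.8]
```

View pics/m1.png

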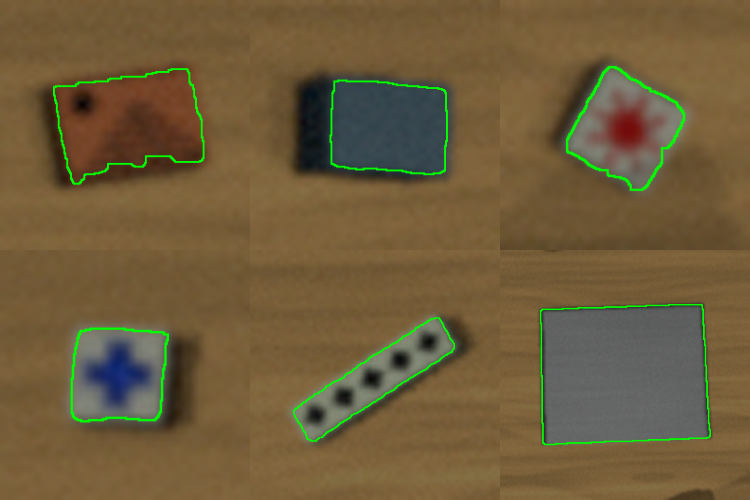

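```bash
cat > gal.py <<'E'
from meas import *
for n,c,hw in (("top",(253,220),80),("scene",(263,190),60)):
    g=get_image(n);r,m,im=rect(g,c,hw,Fn["steel"],.008,4,9)
    ct=max(cv2.findContours(m,cv2.RETR_EXTERNAL,cv2.CHAIN_APPROX_NONE)[0],key=cv2.contourArea).reshape(-1,2)
    uv=(ct+.5)/4-.5+np.array(c)-hw
    a=np.radians(r[6]-90);cen=np.array(r[:2])/1000;R=np.array([[np.cos(a),-np.sin(a)],[np.sin(a),np.cos(a)]])
    Pb=ray(g,uv,.009)[:,:2];L=(Pb-cen)@R;Pf=ray(g,uv,.003)[:,:2]
    w,l=r[4]/2000,r[5]/2000
    for nm,sel,P in (("back",(L[:,0]>w-.008)&(abs(L[:,1])<.11),Pb),("front",(L[:,0]<-w+.008)&(abs(L[:,1])<.11),Pf),("left",(L[:,1]>l-.008)&(abs(L[:,0])<.09),Pb),("right",(L[:,1]<-l+.008)&(abs(L[:,0])<.09),Pb)):
        vx,vy,x,y=cv2.fitLine((P[sel]*1000).astype(np.float32),cv2.DIST_HUBER,0,.01,.01).ravel()
        print(n,nm,np.round([x,y],1),"deg",round(np.degrees(np.arctan2(vy,vx))%180,2))
E
python3 gal.py
```

```text
top back [607.7  -0.9] deg 90.82
top front [375.9   5.7] deg 90.74
top left [489.4 149.2] deg 0.69
top right [ 493.2 -134.1] deg 0.78
scene back [610.7   7.5] deg 90.72
scene front [379.3   3.5] deg 90.7
scene left [496.5 145.8] deg 0.86
scene right [ 500.5 -134.6] deg 0.74
```

The top view gives the galley centre at about (492, 7.5) mm with a yaw of +0.75°. It also gives every piece's pose. I'll start with the picture.

Call:
{"method": "arm_command", "body": {
  "targets": [
    {"slide":[0.054,0.025,-0.02],"yaw":0.18,"fingers":1},
    {"slide":[0.108,0.05,-0.04],"yaw":0.36,"fingers":1},
    {"slide":[0.162,0.074,-0.06],"yaw":0.54,"fingers":1},
    {"slide":[0.216,0.099,-0.08],"yaw":0.72,"fingers":1},
    {"slide":[0.27,0.124,-0.1],"yaw":0.9,"fingers":1},
    {"slide":[0.324,0.149,-0.12],"yaw":1.08,"fingers":1},
    {"slide":[0.3785,0.1735,-0.14],"yaw":1.262,"fingers":1},
    {"slide":[0.3785,0.1735,-0.17],"yaw":1.262,"fingers":1},
    {"slide":[0.3785,0.1735,-0.17],"yaw":1.262,"fingers":1}
  ]
}}

```text
t: 1.38
position: [0.6106, -0.2954, 0.0684]
tool_rot: [[-0.006, -0.152, 0.988], [0.003, 0.988, 0.152], [-1.0, 0.004, -0.006]]
wrist_force: [-0.9, 0.1, -0.2]
finger_gap: 0.0854
```

Call:
{"method": "arm_command", "body": {
  "targets": [
    {"slide":[0,0,-0.025],"yaw":0,"fingers":1},
    {"slide":[0,0,-0.045],"yaw":0,"fingers":1},
    {"slide":[0,0,-0.045],"yaw":0,"fingers":1},
    {"slide":[0,0,-0.045],"yaw":0,"fingers":1}
  ]
}}

```text
t: 1.88
position: [0.6123, -0.2972, 0.0286]
tool_rot: [[0.002, -0.151, 0.989], [-0.001, 0.989, 0.151], [-1.0, -0.001, 0.001]]
wrist_force: [0.7, -1.0, -0.8]
finger_gap: 0.0856
```

Run:
```python
from h import *
print(state()["position"],state()["wrist_force"],state()["tool_rot"][:,2])
g=get_image("top");cv2.imwrite("pics/a1.png",cv2.resize(g["pixels"][120:220,310:420,::-1],None,fx=5,fy=5))
```

```text
[ 0.61230748 -0.29724606  0.02863645] [ 0.71138396 -1.02232698 -0.81741159] [0.9885322  0.15100395 0.00137433]
```

View pics/a1.png

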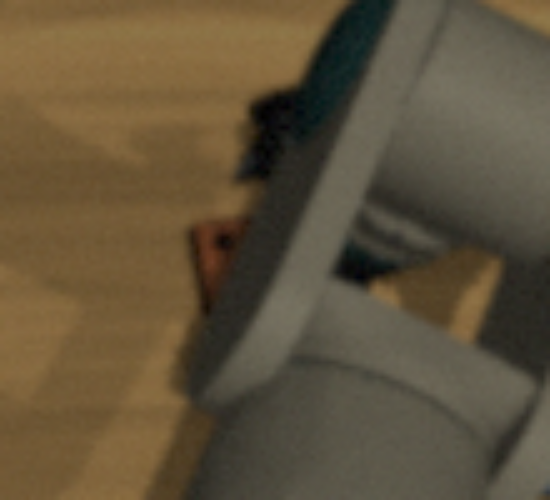

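The picture block shows just left of the arm, at about pixel (210, 250) of the crop, and sits between the fingers. I'll descend and grip.

Call:
{"method": "arm_command", "body": {
  "targets": [
    {"slide":[0,0,-0.008],"yaw":0,"fingers":1},
    {"slide":[0,0,-0.0125],"yaw":0,"fingers":1},
    {"slide":[0,0,-0.0125],"yaw":0,"fingers":1},
    {"slide":[0,0,-0.0125],"yaw":0,"fingers":0.3},
    {"slide":[0,0,-0.0125],"yaw":0,"fingers":0.3},
    {"slide":[0,0,-0.0125],"yaw":0,"fingers":0.3},
    {"slide":[0,0,-0.0125],"yaw":0,"fingers":0.3},
    {"slide":[0,0,-0.0125],"yaw":0,"fingers":0.3}
  ]
}}

```text
t: 2.92
position: [0.6124, -0.297, 0.0156]
tool_rot: [[0.001, -0.151, 0.988], [-0.001, 0.988, 0.151], [-1.0, -0.001, 0.001]]
wrist_force: [1.0, 0.6, 5.0]
finger_gap: 0.0487
```

Call:
{"method": "arm_command", "body": {
  "targets": [
    {"slide":[0,0,0.02],"yaw":0,"fingers":0.3},
    {"slide":[0,0,0.06],"yaw":0,"fingers":0.3},
    {"slide":[-0.02,0.05,0.075],"yaw":-0.03,"fingers":0.3},
    {"slide":[-0.04,0.102,0.08],"yaw":-0.06,"fingers":0.3},
    {"slide":[-0.06,0.152,0.08],"yaw":-0.08,"fingers":0.3},
    {"slide":[-0.08,0.203,0.08],"yaw":-0.1,"fingers":0.3},
    {"slide":[-0.1,0.253,0.08],"yaw":-0.12,"fingers":0.3},
    {"slide":[-0.113,0.287,0.07],"yaw":-0.139,"fingers":0.3},
    {"slide":[-0.1201,0.304,0.045],"yaw":-0.139,"fingers":0.3},
    {"slide":[-0.1201,0.304,0.02],"yaw":-0.139,"fingers":0.3},
    {"slide":[-0.1201,0.304,0.01],"yaw":-0.139,"fingers":0.3},
    {"slide":[-0.1201,0.304,0.01],"yaw":-0.139,"fingers":0.3},
    {"slide":[-0.1201,0.304,0.01],"yaw":-0.139,"fingers":0.3}
  ]
}}

```text
t: 4.55
position: [0.4927, 0.007, 0.026]
tool_rot: [[0.002, -0.013, 1.0], [-0.0, 1.0, 0.013], [-1.0, -0.0, 0.002]]
wrist_force: [0.9, -0.1, -1.4]
finger_gap: 0.0487
```

Run:
```python
from h import *
g=get_image("top");cv2.imwrite("pics/a2.png",cv2.resize(g["pixels"][160:280,180:320,::-1],None,fx=5,fy=5))
s=state();print(s["position"],s["wrist_force"])
```

```text
[0.49267715 0.00698204 0.02601885] [-0.01688741  0.4850706  -0.24337664]
```

View pics/a2.png

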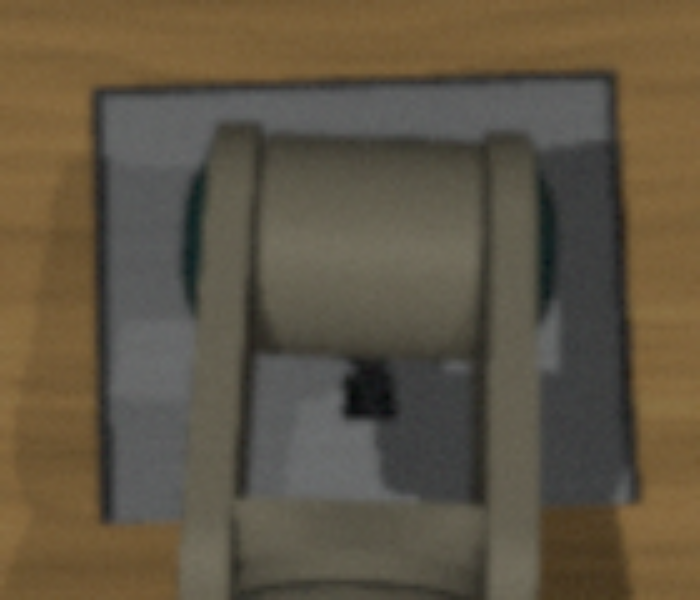

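The arm hides the block here, but the gap of 48.7 mm shows it is held. I'll lower it the last 7 mm slowly and watch the force.

Call:
{"method": "arm_command", "body": {
  "targets": [
    {"slide":[0,0,-0.003],"yaw":0,"fingers":0.3},
    {"slide":[0,0,-0.0055],"yaw":0,"fingers":0.3},
    {"slide":[0,0,-0.0065],"yaw":0,"fingers":0.3},
    {"slide":[0,0,-0.007],"yaw":0,"fingers":0.3},
    {"slide":[0,0,-0.007],"yaw":0,"fingers":0.3}
  ]
}}

```text
t: 5.22
position: [0.4919, 0.0072, 0.0185]
tool_rot: [[-0.0, -0.013, 1.0], [-0.0, 1.0, 0.013], [-1.0, -0.0, -0.0]]
wrist_force: [-4.3, -0.0, 6.1]
finger_gap: 0.0489
```

Call:
{"method": "arm_command", "body": {
  "targets": [
    {"slide":[0,0,0],"yaw":0,"fingers":0.75},
    {"slide":[0,0,0],"yaw":0,"fingers":0.9},
    {"slide":[0,0,0],"yaw":0,"fingers":0.9},
    {"slide":[0,0,0.01],"yaw":0,"fingers":0.9},
    {"slide":[0,0,0.04],"yaw":0,"fingers":0.9},
    {"slide":[0,0.03,0.075],"yaw":0.03,"fingers":0.9},
    {"slide":[0,0.085,0.085],"yaw":0.12,"fingers":0.9},
    {"slide":[0,0.14,0.085],"yaw":0.22,"fingers":0.9},
    {"slide":[0,0.2,0.085],"yaw":0.32,"fingers":0.9},
    {"slide":[0,0.26,0.085],"yaw":0.42,"fingers":0.9},
    {"slide":[-0.003,0.32,0.085],"yaw":0.5,"fingers":0.9},
    {"slide":[-0.003,0.375,0.07],"yaw":0.556,"fingers":0.9},
    {"slide":[-0.003,0.4054,0.05],"yaw":0.556,"fingers":0.9},
    {"slide":[-0.003,0.4054,0.04],"yaw":0.556,"fingers":0.9},
    {"slide":[-0.003,0.4054,0.04],"yaw":0.556,"fingers":0.9}
  ]
}}

```text
t: 7.1
position: [0.4886, 0.4118, 0.0572]
tool_rot: [[-0.001, -0.539, 0.843], [-0.001, 0.843, 0.539], [-1.0, -0.0, -0.002]]
wrist_force: [-0.0, -0.1, 0.6]
finger_gap: 0.0768
```

Run:
```python
from meas import *
g=get_image("top");cv2.imwrite("pics/a3.png",cv2.resize(g["pixels"],None,fx=1.5,fy=1.5)[:,:,::-1])
im=g["pixels"].astype(int);hsv=cv2.cvtColor(g["pixels"],cv2.COLOR_RGB2HSV);
r,m,i=rect(g,(253,220),22,Fn["cop"],.026,6,25);print(r)
```

```text
[491.7   5.3 491.6   5.4  47.7  69.8  89.3]
```

View pics/a3.png

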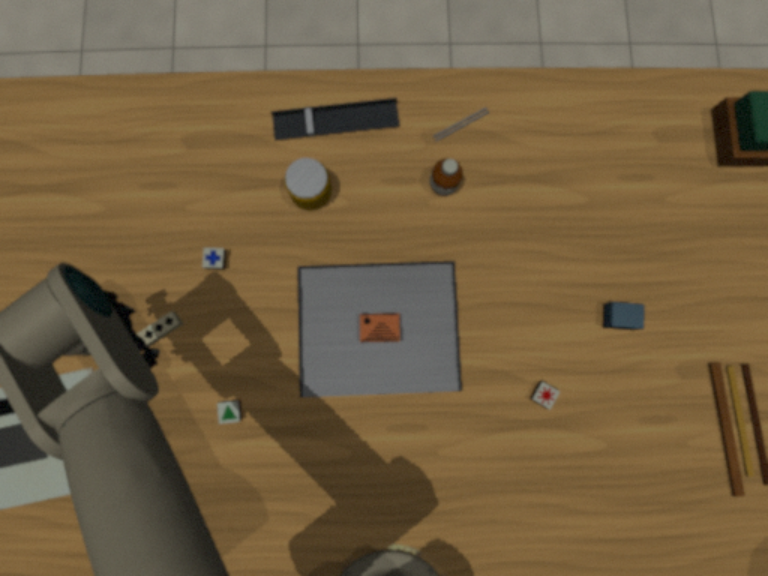

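```bash
cat > pe.py <<'E'
from meas import *
import sys
def edges(g,c,hw,f,z,cl,w,l,a0):
    k=6;r,m,im=rect(g,c,hw,Fn[f],z,k,cl)
    ct=max(cv2.findContours(m,cv2.RETR_EXTERNAL,cv2.CHAIN_APPROX_NONE)[0],key=cv2.contourArea).reshape(-1,2)
    P=ray(g,(ct+.5)/k-.5+np.array(c)-hw,z)[:,:2]*1000
    a=np.radians(a0-90);R=np.array([[np.cos(a),-np.sin(a)],[np.sin(a),np.cos(a)]]);L=(P-r[:2])@R
    print(r)
    for nm,s in (("back",(L[:,0]>w/2-5)&(abs(L[:,1])<l*.4)),("front",(L[:,0]<-w/2+5)&(abs(L[:,1])<l*.4)),("left",(L[:,1]>l/2-5)&(abs(L[:,0])<w*.35)),("right",(L[:,1]<-l/2+5)&(abs(L[:,0])<w*.35))):
        vx,vy,x,y=cv2.fitLine(P[s].astype(np.float32),cv2.DIST_HUBER,0,.01,.01).ravel()
        print(" ",nm,np.round([x,y],1),round(np.degrees(np.arctan2(vy,vx))%180,2),s.sum())
E
python3 - <<'E'
from pe import *
edges(get_image("top"),(253,219),22,"cop",.026,25,50,70,90.7)
g=get_image("scene");u=proj(g,[[.492,.006,.026]])[0];print(u)
edges(g,tuple(int(round(v)) for v in u),20,"cop",.026,25,50,70,90.7)
v=cv2.resize(g["pixels"][150:225,210:320,::-1],None,fx=6,fy=6);cv2.imwrite("pics/a4.png",v)
E
```

```text
[491.8   5.2 491.7   5.4  47.7  69.8  88.9]
  back [515.2   7.3] 89.94 127
  front [468.3   0.7] 89.9 127
  left [488.8  40.1] 178.93 79
  right [492.4 -29.2] 0.48 79
[263.40962537 185.01178778]
[495.7   3.9 495.7   4.1  49.1  69.1  90.3]
  back [519.1   7.6] 90.56 102
  front [471.8   4.2] 90.17 100
  left [494.4  38. ] 1.15 53
  right [497.1 -29.9] 178.37 53
```

View pics/a4.png

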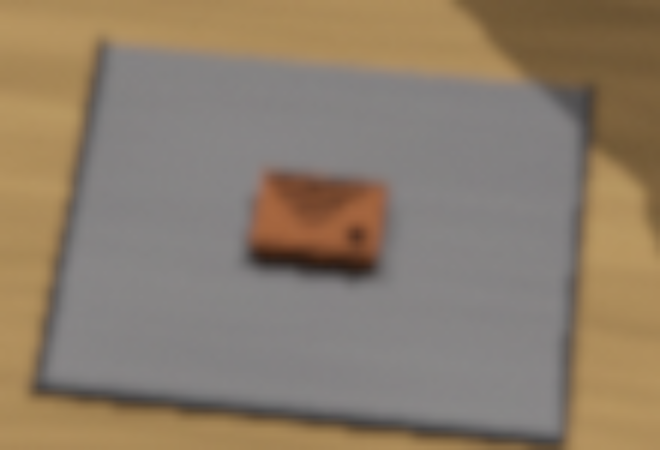

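Both views put the picture about 2 mm to the right of the galley centre and square within about 0.5°, so I'll centre the other pieces on the picture. The border is next.

Call:
{"method": "arm_command", "body": {
  "targets": [
    {"slide":[0,0,-0.025],"yaw":0,"fingers":0.9},
    {"slide":[0,0,-0.04],"yaw":0,"fingers":0.9},
    {"slide":[0,0,-0.04],"yaw":0,"fingers":0.9},
    {"slide":[0,0,-0.04],"yaw":0,"fingers":0.1},
    {"slide":[0,0,-0.04],"yaw":0,"fingers":0.1},
    {"slide":[0,0,-0.04],"yaw":0,"fingers":0.1},
    {"slide":[0,0,-0.04],"yaw":0,"fingers":0.1},
    {"slide":[0,0,-0.04],"yaw":0,"fingers":0.1},
    {"slide":[0,0,-0.04],"yaw":0,"fingers":0.1}
  ]
}}

```text
t: 8.38
position: [0.4893, 0.413, 0.0189]
tool_rot: [[0.001, -0.539, 0.842], [0.001, 0.842, 0.539], [-1.0, 0.0, 0.002]]
wrist_force: [-0.9, 0.3, 6.9]
finger_gap: 0.0244
```

Call:
{"method": "arm_command", "body": {
  "targets": [
    {"slide":[0,0,0.02],"yaw":0,"fingers":0.1},
    {"slide":[0,0,0.06],"yaw":0,"fingers":0.1},
    {"slide":[0.006,-0.04,0.085],"yaw":-0.06,"fingers":0.1},
    {"slide":[0.015,-0.095,0.09],"yaw":-0.15,"fingers":0.1},
    {"slide":[0.025,-0.15,0.09],"yaw":-0.24,"fingers":0.1},
    {"slide":[0.035,-0.205,0.09],"yaw":-0.32,"fingers":0.1},
    {"slide":[0.045,-0.26,0.09],"yaw":-0.4,"fingers":0.1},
    {"slide":[0.055,-0.315,0.09],"yaw":-0.48,"fingers":0.1},
    {"slide":[0.064,-0.365,0.085],"yaw":-0.54,"fingers":0.1},
    {"slide":[0.0709,-0.397,0.065],"yaw":-0.5585,"fingers":0.1},
    {"slide":[0.0709,-0.4069,0.04],"yaw":-0.5585,"fingers":0.1},
    {"slide":[0.0709,-0.4069,0.018],"yaw":-0.5585,"fingers":0.1},
    {"slide":[0.0709,-0.4069,0.012],"yaw":-0.5585,"fingers":0.1},
    {"slide":[0.0709,-0.4069,0.012],"yaw":-0.5585,"fingers":0.1}
  ]
}}

```text
t: 10.12
position: [0.5599, 0.0059, 0.0304]
tool_rot: [[0.0, -0.011, 1.0], [0.0, 1.0, 0.011], [-1.0, 0.0, 0.0]]
wrist_force: [-0.3, -0.2, -0.5]
finger_gap: 0.0244
```

Run:
```python
from h import *
o=[]
g=get_image("top");o.append(cv2.resize(g["pixels"][160:260,190:315,::-1],(625,500)))
s=get_image("scene");o=[cv2.resize(s["pixels"][130:240,190:330,::-1],(700,550),interpolation=cv2.INTER_CUBIC)]
cv2.imwrite("pics/a5.png",o[0]);s=state();print(s["position"],s["wrist_force"],s["finger_gap"])
```

```text
[0.56048032 0.00595817 0.03118731] [0.87956438 0.22503918 0.07353431] 0.024273019031750085
```

View pics/a5.png

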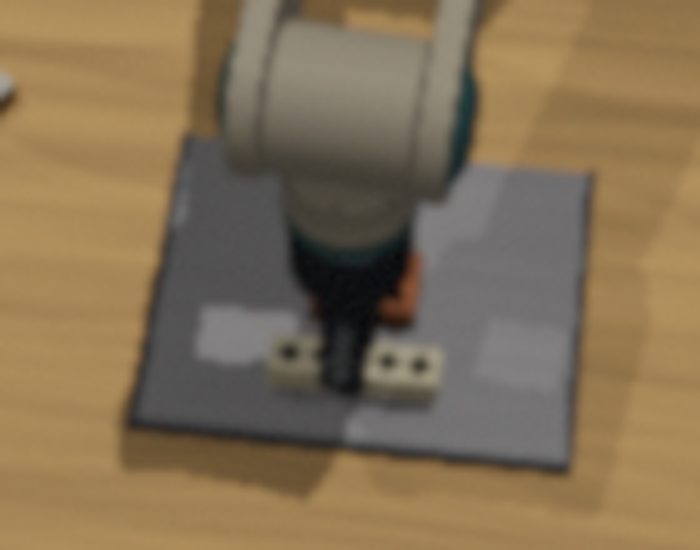

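Run:
```python
from h import *
g=get_image("scene")
# corners of top face in crop px -> full px (scale 5, offset 190,130)
for nm,(x,y) in dict(Lback=(270,342),Rback=(440,350),Lfront=(269,362),Rfront=(437,374)).items():
    print(nm,np.round(ray(g,[x/5+190-.4,y/5+130-.4],.035)[0]*1000,1))
im=g["pixels"][190:215,235:285].astype(int)
k=cv2.resize(g["pixels"][188:215,235:285,::-1],None,fx=16,fy=16,interpolation=cv2.INTER_CUBIC);cv2.imwrite("pics/a6.png",k)
```

```text
Lback [555.3 -50.   35. ]
Rback [547.2  59.1  35. ]
Lfront [570.1 -48.4  35. ]
Rfront [565.2  59.2  35. ]
```

View pics/a6.png

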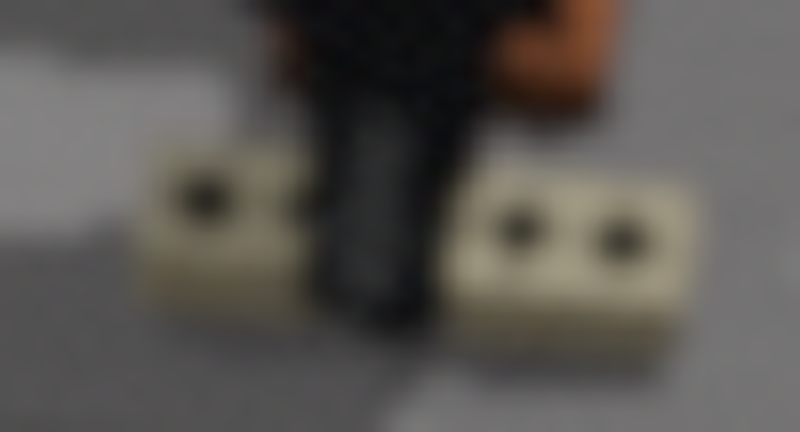

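Run:
```python
from h import *
g=get_image("scene")
f=lambda x,y:np.round(ray(g,[x/16+235-.5,y/16+188-.5],.035)[0]*1000,1)
for p in ((147,196),(695,238),(207,200),(623,238),(150,140),(700,178),(145,252),(690,297)): print(p,f(*p))
```

```text
(147, 196) [561.7 -48.7  35. ]
(695, 238) [557.4  61.3  35. ]
(207, 200) [561.1 -36.7  35. ]
(623, 238) [559.2  47.1  35. ]
(150, 140) [548.6 -50.1  35. ]
(700, 178) [543.3  60.7  35. ]
(145, 252) [574.7 -47.1  35. ]
(690, 297) [571.   61.9  35. ]
```

Call:
{"method": "arm_command", "body": {
  "targets": [
    {"slide":[0,-0.001,-0.005],"yaw":0,"fingers":0.1},
    {"slide":[0,-0.001,-0.0075],"yaw":0,"fingers":0.1},
    {"slide":[0,-0.001,-0.0085],"yaw":0,"fingers":0.1},
    {"slide":[0,-0.001,-0.009],"yaw":0,"fingers":0.1},
    {"slide":[0,-0.001,-0.009],"yaw":0,"fingers":0.1}
  ]
}}

```text
t: 10.95
position: [0.5598, 0.0047, 0.0219]
tool_rot: [[-0.0, -0.011, 1.0], [-0.0, 1.0, 0.011], [-1.0, -0.0, -0.0]]
wrist_force: [-5.1, 0.1, 7.9]
finger_gap: 0.0245
```

Call:
{"method": "arm_command", "body": {
  "targets": [
    {"slide":[0,0,0],"yaw":0,"fingers":0.42},
    {"slide":[0,0,0],"yaw":0,"fingers":0.42},
    {"slide":[0,0,0],"yaw":0,"fingers":0.42},
    {"slide":[0,0,0.01],"yaw":0,"fingers":0.42},
    {"slide":[0,0,0.035],"yaw":0,"fingers":0.42},
    {"slide":[0,0,0.075],"yaw":0,"fingers":0.5},
    {"slide":[-0.03,-0.045,0.08],"yaw":-0.09,"fingers":0.8},
    {"slide":[-0.063,-0.094,0.08],"yaw":-0.18,"fingers":0.8},
    {"slide":[-0.095,-0.142,0.08],"yaw":-0.28,"fingers":0.8},
    {"slide":[-0.128,-0.19,0.08],"yaw":-0.38,"fingers":0.8},
    {"slide":[-0.16,-0.238,0.075],"yaw":-0.47,"fingers":0.8},
    {"slide":[-0.185,-0.275,0.06],"yaw":-0.5655,"fingers":0.8},
    {"slide":[-0.1944,-0.2896,0.035],"yaw":-0.5655,"fingers":0.8},
    {"slide":[-0.1944,-0.2896,0.035],"yaw":-0.5655,"fingers":0.8},
    {"slide":[-0.1944,-0.2896,0.035],"yaw":-0.5655,"fingers":0.8}
  ]
}}

```text
t: 12.82
position: [0.3662, -0.2847, 0.057]
tool_rot: [[0.001, 0.527, 0.85], [-0.001, 0.85, -0.527], [-1.0, 0.0, 0.001]]
wrist_force: [-0.0, -0.4, 0.1]
finger_gap: 0.0684
```

```bash
cat > lay.py <<'E'
from pe import *
import sys
g=get_image("top");cv2.imwrite(f"pics/{sys.argv[1]}.png",cv2.resize(g["pixels"][150:300,180:400,::-1],None,fx=3.5,fy=3.5))
edges(g,(253,219),22,"cop",.026,25,50,70,90.7)
# bright pieces on steel: border/sun/cross
def wh(c,hw,nm,w,l):
    im=up(g,c,hw);R_,G_,B_=[im[...,i].astype(int) for i in range(3)]
    Fn["tmp"]=lambda H,S,V,c:(V>138)|((S>110)&(V>90))
    print(nm,end=" ");edges(g,c,hw,"tmp",.026,25,w,l,90.7)
P=proj(g,[[.5597,.005,.026],[.491,.0884,.026],[.4924,-.0776,.026]]).round().astype(int)
for i,(p,nm,hw,w,l) in enumerate(zip(P,("border","sun","cross"),(24,11,11),(26,36,36),(110,36,36))):
    if i<int(sys.argv[2]): wh(tuple(int(v) for v in p),hw,nm,w,l) if i else None
# border
c=tuple(int(v) for v in P[0]);x,y=c
im=cv2.resize(g["pixels"][y-9:y+9,x-26:x+26],None,fx=6,fy=6,interpolation=cv2.INTER_CUBIC).astype(int)
m=((im[...,0]-im[...,2])>6)&(im.max(2)>120);m=m.astype(np.uint8)
m=cv2.morphologyEx(cv2.copyMakeBorder(m,40,40,40,40,cv2.BORDER_CONSTANT),cv2.MORPH_CLOSE,np.ones((31,31)))[40:-40,40:-40]
m=cv2.morphologyEx(m,cv2.MORPH_OPEN,np.ones((5,5)))
ct=max(cv2.findContours(m,cv2.RETR_EXTERNAL,cv2.CHAIN_APPROX_NONE)[0],key=cv2.contourArea).reshape(-1,2)
Q=ray(g,(ct+.5)/6-.5+np.array([x-26,y-9]),.026)[:,:2]*1000
r=cv2.minAreaRect(Q.astype(np.float32));print("border",r, "centroid",np.round(Q.mean(0),1))
v=im[...,::-1].astype(np.uint8).copy();v[cv2.morphologyEx(m,cv2.MORPH_GRADIENT,np.ones((3,3)))>0]=(0,255,0);cv2.imwrite(f"pics/{sys.argv[1]}b.png",cv2.resize(v,None,fx=2,fy=2))
E
python3 lay.py a7 0
```

```text
[491.7   5.3 491.6   5.4  47.7  69.8  89.3]
  back [515.    5.5] 89.35 127
  front [468.1   0.7] 89.28 127
  left [488.8  40.1] 178.93 79
  right [493.4 -29.2] 0.39 80
border ((560.3256225585938, 6.645915985107422), (25.343791961669922, 108.74993896484375), 0.7279896140098572) centroid [560.2   6.5]
```

View pics/a7.png

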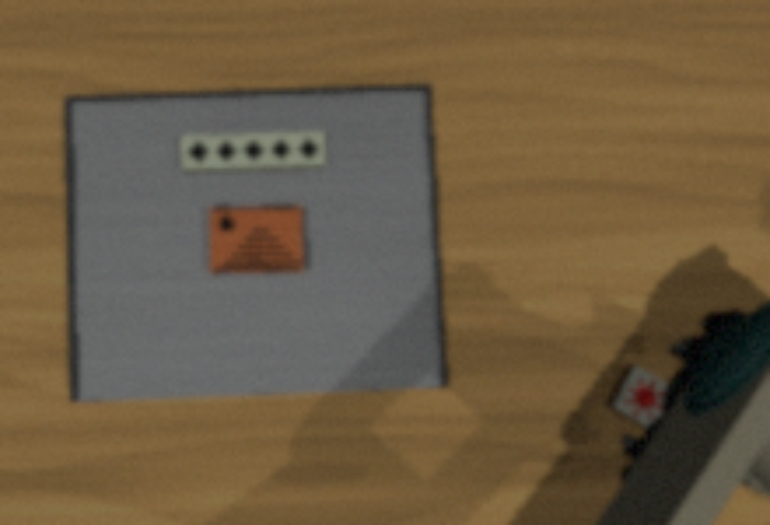

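View pics/a7b.png

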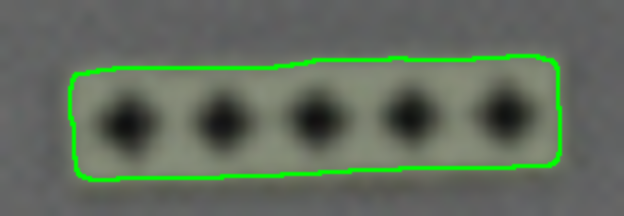

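Border and picture are well placed, with a gap of about 30.6 mm, y centres within about 1.3 mm and near-equal angles. Next I'll grip the sun.

Call:
{"method": "arm_command", "body": {
  "targets": [
    {"slide":[0,0,-0.025],"yaw":0,"fingers":0.8},
    {"slide":[0,0,-0.039],"yaw":0,"fingers":0.8},
    {"slide":[0,0,-0.039],"yaw":0,"fingers":0.8},
    {"slide":[0,0,-0.039],"yaw":0,"fingers":0.2},
    {"slide":[0,0,-0.039],"yaw":0,"fingers":0.2},
    {"slide":[0,0,-0.039],"yaw":0,"fingers":0.2},
    {"slide":[0,0,-0.039],"yaw":0,"fingers":0.2},
    {"slide":[0,0,-0.039],"yaw":0,"fingers":0.2}
  ]
}}

```text
t: 13.88
position: [0.366, -0.2854, 0.018]
tool_rot: [[0.002, 0.527, 0.85], [-0.001, 0.85, -0.527], [-1.0, -0.0, 0.002]]
wrist_force: [0.6, 0.8, 6.0]
finger_gap: 0.0347
```

Call:
{"method": "arm_command", "body": {
  "targets": [
    {"slide":[0,0,0.02],"yaw":0,"fingers":0.2},
    {"slide":[0,0,0.06],"yaw":0,"fingers":0.2},
    {"slide":[0.014,0.042,0.085],"yaw":0.06,"fingers":0.2},
    {"slide":[0.032,0.094,0.09],"yaw":0.15,"fingers":0.2},
    {"slide":[0.05,0.148,0.09],"yaw":0.24,"fingers":0.2},
    {"slide":[0.068,0.202,0.09],"yaw":0.33,"fingers":0.2},
    {"slide":[0.086,0.256,0.09],"yaw":0.42,"fingers":0.2},
    {"slide":[0.104,0.31,0.09],"yaw":0.5,"fingers":0.2},
    {"slide":[0.118,0.352,0.085],"yaw":0.5655,"fingers":0.2},
    {"slide":[0.1259,0.373,0.065],"yaw":0.5655,"fingers":0.2},
    {"slide":[0.1259,0.373,0.038],"yaw":0.5655,"fingers":0.2},
    {"slide":[0.1259,0.373,0.016],"yaw":0.5655,"fingers":0.2},
    {"slide":[0.1259,0.373,0.01],"yaw":0.5655,"fingers":0.2},
    {"slide":[0.1259,0.373,0.007],"yaw":0.5655,"fingers":0.2},
    {"slide":[0.1259,0.373,0.005],"yaw":0.5655,"fingers":0.2},
    {"slide":[0.1259,0.373,0.0035],"yaw":0.5655,"fingers":0.2},
    {"slide":[0.1259,0.373,0.003],"yaw":0.5655,"fingers":0.2},
    {"slide":[0.1259,0.373,0.003],"yaw":0.5655,"fingers":0.2}
  ]
}}

```text
t: 16.12
position: [0.4918, 0.0882, 0.021]
tool_rot: [[0.001, -0.01, 1.0], [0.0, 1.0, 0.01], [-1.0, 0.0, 0.001]]
wrist_force: [-2.2, -0.6, 5.2]
finger_gap: 0.0345
```

Call:
{"method": "arm_command", "body": {
  "targets": [
    {"slide":[0,0,0],"yaw":0,"fingers":0.6},
    {"slide":[0,0,0],"yaw":0,"fingers":0.6},
    {"slide":[0,0,0],"yaw":0,"fingers":0.6},
    {"slide":[0,0,0.01],"yaw":0,"fingers":0.6},
    {"slide":[0,0,0.035],"yaw":0,"fingers":0.6},
    {"slide":[0,0,0.075],"yaw":0,"fingers":0.8},
    {"slide":[0.025,0.04,0.08],"yaw":-0.03,"fingers":0.8},
    {"slide":[0.053,0.086,0.08],"yaw":-0.05,"fingers":0.8},
    {"slide":[0.08,0.13,0.08],"yaw":-0.0785,"fingers":0.8},
    {"slide":[0.107,0.173,0.08],"yaw":-0.0785,"fingers":0.8},
    {"slide":[0.125,0.203,0.065],"yaw":-0.0785,"fingers":0.8},
    {"slide":[0.1325,0.2143,0.036],"yaw":-0.0785,"fingers":0.8},
    {"slide":[0.1325,0.2143,0.036],"yaw":-0.0785,"fingers":0.8},
    {"slide":[0.1325,0.2143,0.036],"yaw":-0.0785,"fingers":0.8}
  ]
}}

```text
t: 17.88
position: [0.6241, 0.3021, 0.0573]
tool_rot: [[0.001, 0.068, 0.998], [0.0, 0.998, -0.068], [-1.0, 0.0, 0.001]]
wrist_force: [0.0, -0.2, 1.9]
finger_gap: 0.0682
```

```bash
python3 lay.py a8 2
python3 - <<'E'
from h import *
g=get_image("top");cv2.imwrite("pics/a8c.png",cv2.resize(g["pixels"][120:260,80:300,::-1],None,fx=3.5,fy=3.5))
E
```

```text
[491.8   5.2 491.7   5.5  47.7  69.7  88.9]
  back [515.1   6.8] 89.29 127
  front [468.3   9.5] 89.93 127
  left [488.8  40.1] 178.93 79
  right [492.3 -29.2] 0.48 79
sun [498.1  80.1 498.   79.3  15.   19.9 178.7]Traceback (most recent call last):
  File "lay.py", line 12, in <module>
    if i<int(sys.argv[2]): wh(tuple(int(v) for v in p),hw,nm,w,l) if i else None
                           ~~^^^^^^^^^^^^^^^^^^^^^^^^^^^^^^^^^^^^
  File "lay.py", line 9, in wh
    print(nm,end=" ");edges(g,c,hw,"tmp",.026,25,w,l,90.7)
                      ~~~~~^^^^^^^^^^^^^^^^^^^^^^^^^^^^^^^
  File "pe.py", line 10, in edges
    vx,vy,x,y=cv2.fitLine(P[s].astype(np.float32),cv2.DIST_HUBER,0,.01,.01).ravel()
              ~~~~~~~~~~~^^^^^^^^^^^^^^^^^^^^^^^^^^^^^^^^^^^^^^^^^^^^^^^^^^
cv2.error: OpenCV(4.12.0) /io/opencv/modules/imgproc/src/linefit.cpp:50: error: (-215:Assertion failed) count > 0 in function 'fitLine2D_wods'
```

View pics/a8c.png

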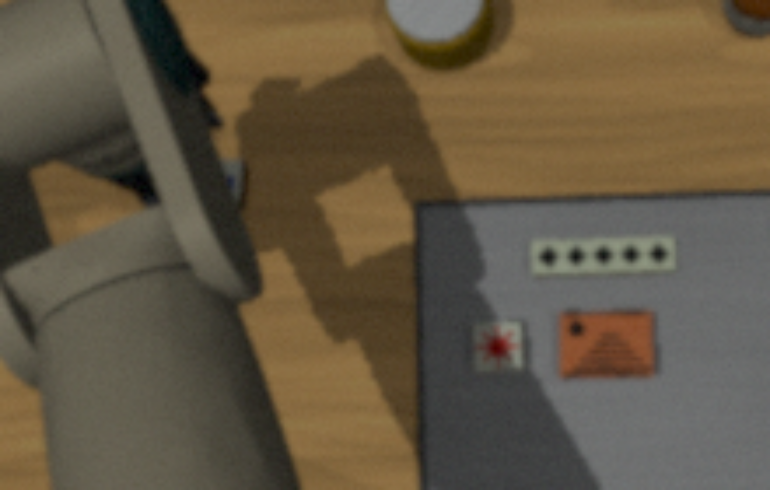

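The sun sits square to the left of the picture, at crop pixel (498, 346), half in the arm's shadow. I'll measure it later. Next I'll grip the cross.

Call:
{"method": "arm_command", "body": {
  "targets": [
    {"slide":[0,0,-0.025],"yaw":0,"fingers":0.8},
    {"slide":[0,0,-0.039],"yaw":0,"fingers":0.8},
    {"slide":[0,0,-0.039],"yaw":0,"fingers":0.8},
    {"slide":[0,0,-0.039],"yaw":0,"fingers":0.2},
    {"slide":[0,0,-0.039],"yaw":0,"fingers":0.2},
    {"slide":[0,0,-0.039],"yaw":0,"fingers":0.2},
    {"slide":[0,0,-0.039],"yaw":0,"fingers":0.2},
    {"slide":[0,0,-0.039],"yaw":0,"fingers":0.2}
  ]
}}

```text
t: 18.98
position: [0.6246, 0.3028, 0.0185]
tool_rot: [[0.002, 0.068, 0.998], [0.001, 0.998, -0.068], [-1.0, 0.001, 0.002]]
wrist_force: [-0.2, -0.7, 5.7]
finger_gap: 0.0345
```

```bash
cat > bl.py <<'E'
from meas import *
import sys
g=get_image("top")
def sq(cent,hw,nm,c2=None):
    p=proj(g,[cent])[0].round().astype(int);c=(int(p[0]),int(p[1]))
    f=lambda H,S,V,c:((c[...,0]-c[...,2]>8)&(V>75))|((S>110)&(V>50))
    r,m,im=rect(g,c,hw,f,.026,6,15);print(nm,r)
    v=im[:,:,::-1].copy();v[cv2.morphologyEx(m,cv2.MORPH_GRADIENT,np.ones((3,3)))>0]=(0,255,0)
    return cv2.resize(v,(300,300))
o=[sq([.491,.0884,.026],11,"sun")]
if len(sys.argv)>2:o.append(sq([.4924,-.0776,.026],11,"cross"))
cv2.imwrite("pics/"+sys.argv[1]+".png",np.hstack(o))
E
python3 bl.py b1
```

```text
sun [492.1  86.1 491.5  86.4  34.5  36.   85.4]
```

View pics/b1.png

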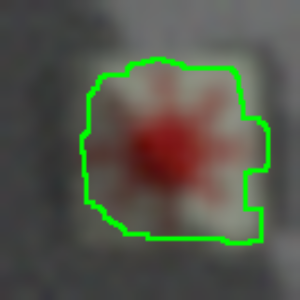

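Call:
{"method": "arm_command", "body": {
  "targets": [
    {"slide":[0,0,0.02],"yaw":0,"fingers":0.2},
    {"slide":[0,0,0.06],"yaw":0,"fingers":0.2},
    {"slide":[-0.014,-0.042,0.085],"yaw":0.02,"fingers":0.2},
    {"slide":[-0.033,-0.096,0.09],"yaw":0.04,"fingers":0.2},
    {"slide":[-0.052,-0.15,0.09],"yaw":0.06,"fingers":0.2},
    {"slide":[-0.071,-0.205,0.09],"yaw":0.0785,"fingers":0.2},
    {"slide":[-0.09,-0.26,0.09],"yaw":0.0785,"fingers":0.2},
    {"slide":[-0.109,-0.315,0.09],"yaw":0.0785,"fingers":0.2},
    {"slide":[-0.124,-0.36,0.085],"yaw":0.0785,"fingers":0.2},
    {"slide":[-0.1316,-0.3812,0.065],"yaw":0.0785,"fingers":0.2},
    {"slide":[-0.1316,-0.3812,0.038],"yaw":0.0785,"fingers":0.2},
    {"slide":[-0.1316,-0.3812,0.016],"yaw":0.0785,"fingers":0.2},
    {"slide":[-0.1316,-0.3812,0.01],"yaw":0.0785,"fingers":0.2},
    {"slide":[-0.1316,-0.3812,0.007],"yaw":0.0785,"fingers":0.2},
    {"slide":[-0.1316,-0.3812,0.005],"yaw":0.0785,"fingers":0.2},
    {"slide":[-0.1316,-0.3812,0.0035],"yaw":0.0785,"fingers":0.2},
    {"slide":[-0.1316,-0.3812,0.003],"yaw":0.0785,"fingers":0.2},
    {"slide":[-0.1316,-0.3812,0.003],"yaw":0.0785,"fingers":0.2}
  ]
}}

```text
t: 21.28
position: [0.4927, -0.0788, 0.0214]
tool_rot: [[0.001, -0.011, 1.0], [-0.0, 1.0, 0.011], [-1.0, -0.0, 0.001]]
wrist_force: [-4.7, 1.9, 8.2]
finger_gap: 0.0344
```

Run:
```python
from pe import *
edges(get_image("top"),(416,210),22,"blue",.04,9,42,56,84.6)
g=get_image("scene");u=proj(g,[[.502,-.4345,.04]])[0].round().astype(int)
edges(g,(int(u[0]),int(u[1])),20,"blue",.04,9,42,56,84.6)
```

```text
[ 501.6 -434.4  501.5 -434.3   42.    55.3   83.9]
  back [ 521.8 -435.2] 83.92 98
  front [ 481.2 -433.5] 83.77 98
  left [ 509.3 -407.8] 173.26 66
  right [ 499.9 -461.6] 173.93 65
[ 507.8 -434.2  507.9 -434.6   42.2   58.8   84.4]
  back [ 528.4 -436. ] 84.57 75
  front [ 487.5 -432.3] 83.57 72
  left [ 509.8 -405.5] 175.2 44
  right [ 506.6 -463.2] 175.1 42
```

Call:
{"method": "arm_command", "body": {
  "targets": [
    {"slide":[0,0,0],"yaw":0,"fingers":0.6},
    {"slide":[0,0,0],"yaw":0,"fingers":0.6},
    {"slide":[0,0,0],"yaw":0,"fingers":0.6},
    {"slide":[0,0,0.01],"yaw":0,"fingers":0.6},
    {"slide":[0,0,0.035],"yaw":0,"fingers":0.6},
    {"slide":[0,0,0.075],"yaw":0,"fingers":0.9},
    {"slide":[0.001,-0.045,0.085],"yaw":-0.02,"fingers":0.9},
    {"slide":[0.003,-0.1,0.085],"yaw":-0.04,"fingers":0.9},
    {"slide":[0.004,-0.155,0.085],"yaw":-0.06,"fingers":0.9},
    {"slide":[0.006,-0.21,0.085],"yaw":-0.08,"fingers":0.9},
    {"slide":[0.007,-0.265,0.085],"yaw":-0.1,"fingers":0.9},
    {"slide":[0.009,-0.315,0.08],"yaw":-0.115,"fingers":0.9},
    {"slide":[0.0096,-0.35,0.07],"yaw":-0.115,"fingers":0.9},
    {"slide":[0.0096,-0.356,0.066],"yaw":-0.115,"fingers":0.9},
    {"slide":[0.0096,-0.356,0.066],"yaw":-0.115,"fingers":0.9}
  ]
}}

```text
t: 23.25
position: [0.5017, -0.4343, 0.0857]
tool_rot: [[-0.0, 0.104, 0.995], [0.001, 0.995, -0.104], [-1.0, 0.001, -0.0]]
wrist_force: [-0.6, -0.0, -0.1]
finger_gap: 0.0767
```

```bash
sed -i 's/if i<int.*/pass/' lay.py; python3 lay.py b2 2; python3 bl.py b3 1
```

```text
[491.7   5.3 491.5   5.4  47.7  69.8  89.3]
  back [515.   9.] 89.32 127
  front [468.1   0.7] 89.28 127
  left [488.8  40.1] 178.93 79
  right [488.3 -29.2] 0.42 80
border ((560.182373046875, 6.547405242919922), (25.872968673706055, 109.00328826904297), 0.46930810809135437) centroid [560.2   6.6]
sun [491.2  87.1 491.6  86.9  35.8  38.   80.3]
cross [491.  -74.4 493.5 -72.1  30.7  32.    2. ]
```

View pics/b2.png

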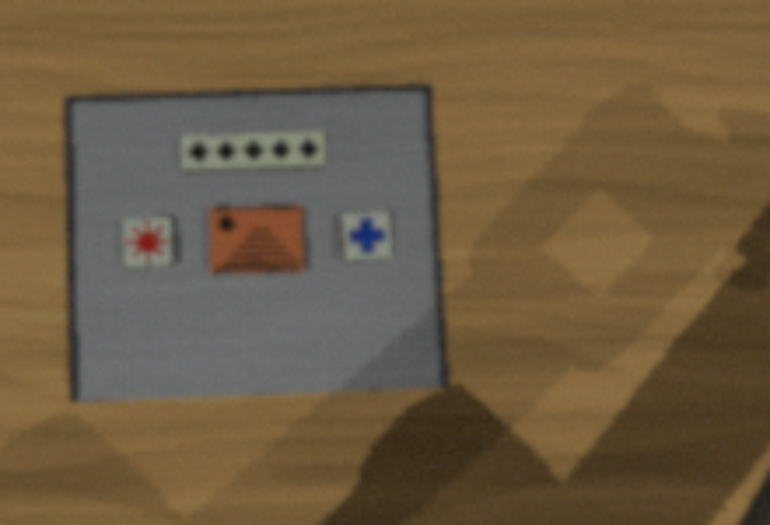

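View pics/b3.png

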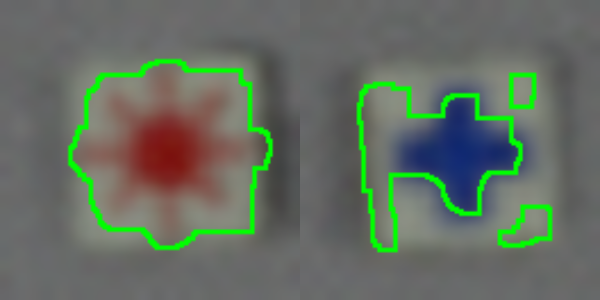

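Run:
```python
from meas import *
g=get_image("top")
for nm,cent,f in (("sun",[.491,.088,.026],lambda H,S,V,c:((H<12)|(H>170))&(S>90)),("cross",[.492,-.078,.026],lambda H,S,V,c:(H>100)&(H<135)&(S>90))):
    p=proj(g,[cent])[0].round().astype(int);print(nm,rect(g,(int(p[0]),int(p[1])),9,f,.026,6,0)[0])
    im=up(g,(int(p[0]),int(p[1])),12)
    def white(H,S,V,c):return V>122
    print(rect(g,(int(p[0]),int(p[1])),12,lambda H,S,V,c:(V>125)|(S>90),.026,6,25)[0])
```

```text
sun [491.7  87.  491.7  87.4  17.3  19.5  69.1]
[4.915e+02 8.830e+01 4.919e+02 8.830e+01 3.360e+01 3.500e+01 3.000e-01]
cross [492.5 -78.1 492.7 -78.2  19.3  19.7  44.9]
[492.5 -78.6 492.3 -79.1  32.8  33.5   1.3]
```

The sun gap is about 29 mm and the cross gap about 30.5 mm, and both line up with the picture in x. Next I'll grip the planer.

Call:
{"method": "arm_command", "body": {
  "targets": [
    {"slide":[0,0,-0.035],"yaw":0,"fingers":0.9},
    {"slide":[0,0,-0.059],"yaw":0,"fingers":0.9},
    {"slide":[0,0,-0.059],"yaw":0,"fingers":0.9},
    {"slide":[0,0,-0.059],"yaw":0,"fingers":0.3},
    {"slide":[0,0,-0.059],"yaw":0,"fingers":0.3},
    {"slide":[0,0,-0.059],"yaw":0,"fingers":0.3},
    {"slide":[0,0,-0.059],"yaw":0,"fingers":0.3},
    {"slide":[0,0,-0.059],"yaw":0,"fingers":0.3}
  ]
}}

```text
t: 24.4
position: [0.5027, -0.4355, 0.0293]
tool_rot: [[0.003, 0.104, 0.995], [-0.002, 0.995, -0.104], [-1.0, -0.002, 0.003]]
wrist_force: [0.6, 0.3, 6.3]
finger_gap: 0.0438
```

Call:
{"method": "arm_command", "body": {
  "targets": [
    {"slide":[0,0,0.02],"yaw":0,"fingers":0.3},
    {"slide":[0,0,0.06],"yaw":0,"fingers":0.3},
    {"slide":[-0.001,0.04,0.09],"yaw":0.01,"fingers":0.3},
    {"slide":[-0.002,0.095,0.1],"yaw":0.03,"fingers":0.3},
    {"slide":[-0.003,0.15,0.1],"yaw":0.05,"fingers":0.3},
    {"slide":[-0.005,0.205,0.1],"yaw":0.07,"fingers":0.3},
    {"slide":[-0.006,0.26,0.1],"yaw":0.09,"fingers":0.3},
    {"slide":[-0.007,0.315,0.1],"yaw":0.108,"fingers":0.3},
    {"slide":[-0.009,0.37,0.1],"yaw":0.108,"fingers":0.3},
    {"slide":[-0.01,0.415,0.095],"yaw":0.108,"fingers":0.3},
    {"slide":[-0.01,0.436,0.075],"yaw":0.108,"fingers":0.3},
    {"slide":[-0.01,0.441,0.05],"yaw":0.108,"fingers":0.3},
    {"slide":[-0.01,0.441,0.038],"yaw":0.108,"fingers":0.3},
    {"slide":[-0.01,0.441,0.038],"yaw":0.108,"fingers":0.3},
    {"slide":[-0.01,0.441,0.038],"yaw":0.108,"fingers":0.3}
  ]
}}

```text
t: 26.28
position: [0.4925, 0.0058, 0.0661]
tool_rot: [[0.002, -0.003, 1.0], [-0.0, 1.0, 0.003], [-1.0, -0.0, 0.002]]
wrist_force: [1.2, -0.1, -1.0]
finger_gap: 0.0437
```

Run:
```python
from h import *
s=get_image("scene");cv2.imwrite("pics/c1.png",cv2.resize(s["pixels"][150:230,205:325,::-1],None,fx=6,fy=6,interpolation=cv2.INTER_CUBIC))
```

```text
(no output)
```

View pics/c1.png

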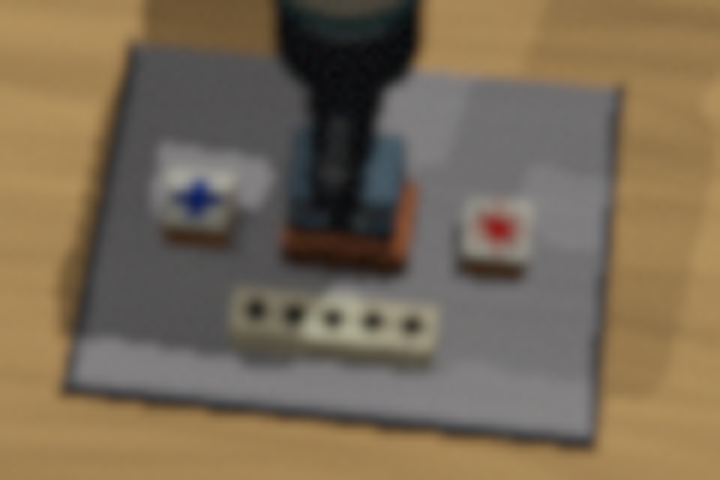

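Run:
```python
from h import *
s=get_image("scene")
X=[[.5185,-.0255,.038],[.5185,.0345,.038],[.5185,-.0255,.078],[.5185,.0345,.078],[.521,-.031,.026],[.521,.039,.026]]
print(((proj(s,X)-[205,150]+.5)*6).round())
im=cv2.resize(s["pixels"][165:200,245:285],None,fx=18,fy=18,interpolation=cv2.INTER_CUBIC)
cv2.imwrite("pics/c2.png",im[:,:,::-1])
```

```text
[[289. 236.]
 [399. 248.]
 [288. 195.]
 [400. 207.]
 [279. 250.]
 [407. 264.]]
```

View pics/c2.png

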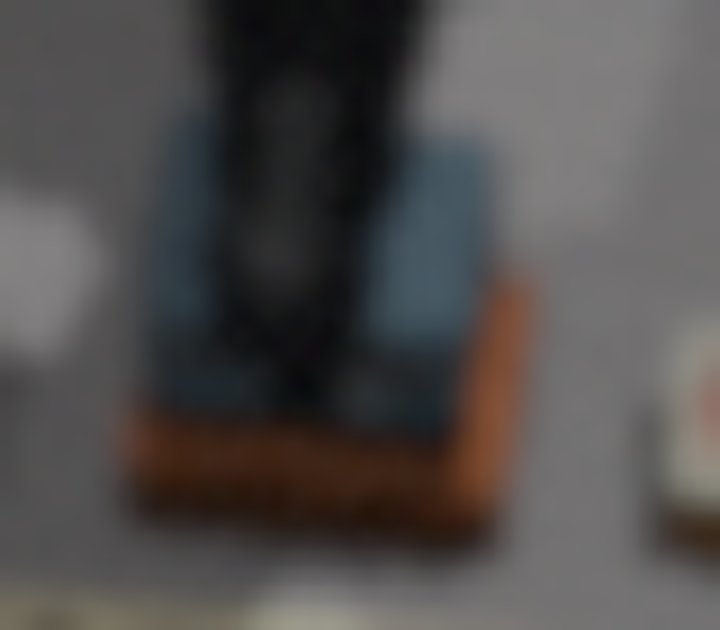

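The planer hovers squarely over the picture. The top face is centred on it within about 1 mm, and the picture's copper corners are at crop pixels (130, 410) and (500, 450). I'll lower it gently.

Call:
{"method": "arm_command", "body": {
  "targets": [
    {"slide":[0,0,-0.005],"yaw":0,"fingers":0.3},
    {"slide":[0,0,-0.008],"yaw":0,"fingers":0.3},
    {"slide":[0,0,-0.0095],"yaw":0,"fingers":0.3},
    {"slide":[0,0,-0.011],"yaw":0,"fingers":0.3},
    {"slide":[0,0,-0.0117],"yaw":0,"fingers":0.3},
    {"slide":[0,0,-0.012],"yaw":0,"fingers":0.3},
    {"slide":[0,0,-0.012],"yaw":0,"fingers":0.3}
  ]
}}

```text
t: 27.25
position: [0.4917, 0.0063, 0.0552]
tool_rot: [[-0.001, -0.004, 1.0], [-0.0, 1.0, 0.004], [-1.0, -0.0, -0.001]]
wrist_force: [-12.2, -0.1, 19.5]
finger_gap: 0.0434
```

Contact is a little firm at 19 N, so I'll ease up 1 mm before letting go.

Call:
{"method": "arm_command", "body": {
  "targets": [
    {"slide":[0,0,0.0005],"yaw":0,"fingers":0.3},
    {"slide":[0,0,0.001],"yaw":0,"fingers":0.3},
    {"slide":[0,0,0.001],"yaw":0,"fingers":0.3},
    {"slide":[0,0,0.001],"yaw":0,"fingers":0.3}
  ]
}}

```text
t: 27.75
position: [0.492, 0.0063, 0.0552]
tool_rot: [[0.001, -0.004, 1.0], [-0.0, 1.0, 0.004], [-1.0, -0.0, 0.001]]
wrist_force: [-5.7, -0.4, 9.7]
finger_gap: 0.0437
```

Call:
{"method": "arm_command", "body": {
  "targets": [
    {"slide":[0,0,0],"yaw":0,"fingers":0.62},
    {"slide":[0,0,0],"yaw":0,"fingers":0.75},
    {"slide":[0,0,0],"yaw":0,"fingers":0.75},
    {"slide":[0,0,0.01],"yaw":0,"fingers":0.75},
    {"slide":[0,0,0.03],"yaw":0,"fingers":0.75},
    {"slide":[0,0,0.07],"yaw":0,"fingers":0.75},
    {"slide":[0,-0.01,0.12],"yaw":0,"fingers":0.75},
    {"slide":[-0.02,-0.06,0.14],"yaw":-0.1,"fingers":0.75},
    {"slide":[-0.04,-0.115,0.14],"yaw":-0.2,"fingers":0.75},
    {"slide":[-0.06,-0.17,0.14],"yaw":-0.3,"fingers":0.75},
    {"slide":[-0.08,-0.225,0.14],"yaw":-0.4,"fingers":0.75},
    {"slide":[-0.1,-0.28,0.14],"yaw":-0.5,"fingers":0.75},
    {"slide":[-0.12,-0.33,0.14],"yaw":-0.6,"fingers":0.75},
    {"slide":[-0.14,-0.38,0.14],"yaw":-0.7,"fingers":0.75},
    {"slide":[-0.14,-0.38,0.14],"yaw":-0.7,"fingers":0.75},
    {"slide":[-0.14,-0.38,0.14],"yaw":-0.7,"fingers":0.75}
  ]
}}

```text
t: 29.75
position: [0.3519, -0.3735, 0.1942]
tool_rot: [[0.0, 0.641, 0.767], [0.0, 0.767, -0.641], [-1.0, 0.0, 0.0]]
wrist_force: [0.5, 0.0, 0.4]
finger_gap: 0.0642
```

Run:
```python
from pe import *
g=get_image("top");s=get_image("scene")
cv2.imwrite("pics/d1.png",cv2.resize(g["pixels"][165:275,190:320,::-1],None,fx=6,fy=5.4,interpolation=cv2.INTER_CUBIC))
cv2.imwrite("pics/d2.png",cv2.resize(s["pixels"][150:230,205:325,::-1],None,fx=6,fy=6,interpolation=cv2.INTER_CUBIC))
cv2.imwrite("pics/d3.png",g["pixels"][:,:,::-1])
edges(g,(253,219),18,"blue",.066,9,42,56,90)
u=proj(s,[[.492,.006,.066]])[0].round().astype(int)
edges(s,(int(u[0]),int(u[1])),16,"blue",.066,9,42,56,90)
for nm,cent,f in (("sun",[.491,.088,.026],lambda H,S,V,c:((H<12)|(H>170))&(S>90)),("cross",[.492,-.078,.026],lambda H,S,V,c:(H>100)&(H<135)&(S>90))):
    p=proj(g,[cent])[0].round().astype(int);print(nm,rect(g,(int(p[0]),int(p[1])),9,f,.026,6,0)[0])
```

```text
[492.    4.5 492.    4.5  44.1  55.8  91. ]
  back [513.3   2.6] 90.5 106
  front [470.6   4.6] 89.6 106
  left [492.6  32.1] 0.97 69
  right [492.1 -22.8] 179.4 69
[496.5   3.4 496.2   3.2  46.   56.9  90.2]
  back [518.6   3.4] 91.0 84
  front [473.9   3.4] 89.97 82
  left [496.5  31.3] 178.69 45
  right [496.5 -24.5] 1.04 45
sun [491.6  87.  491.7  87.2  17.2  20.7  88.7]
cross [492.3 -78.2 492.6 -78.2  19.6  19.7  46.1]
```

View pics/d1.png

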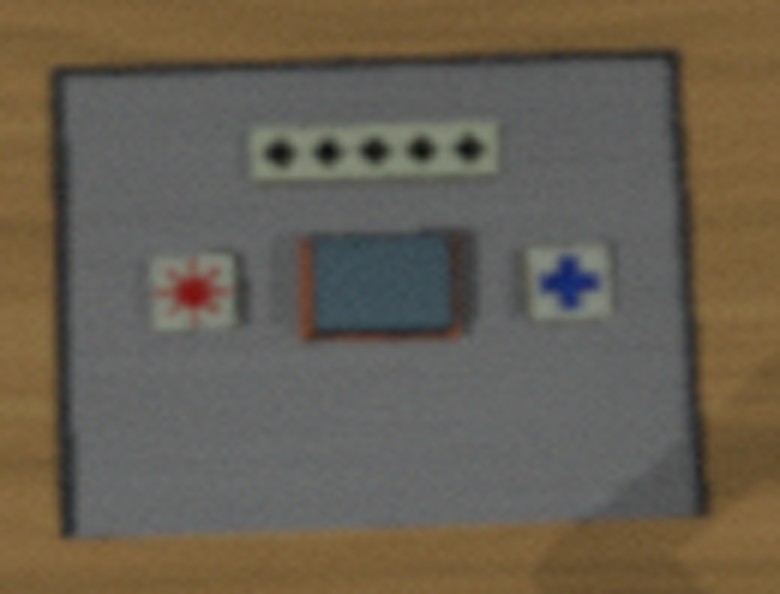

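View pics/d2.png

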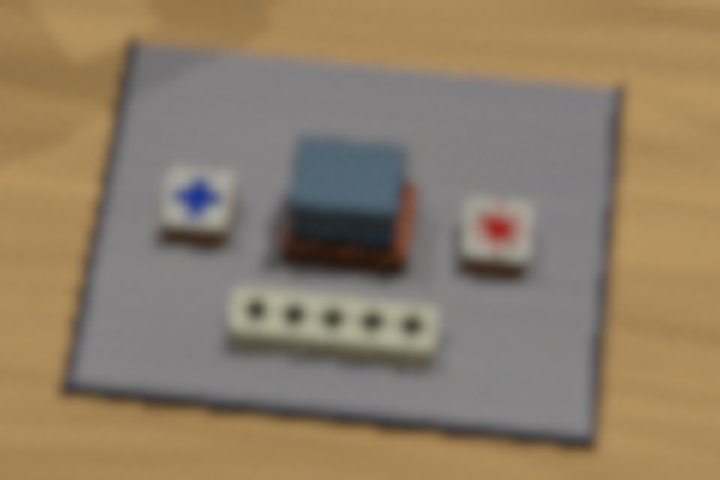

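View pics/d3.png

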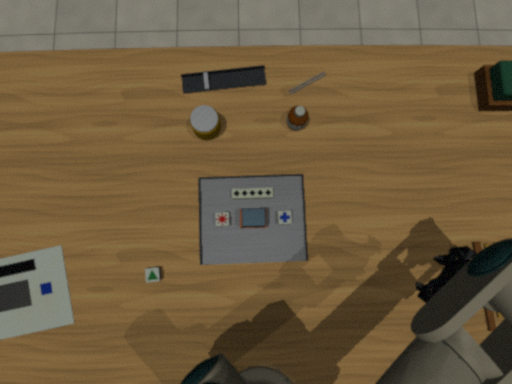

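The planer is centred on the picture within about 1 mm in both views. The wedge, tin and bottle show where they were in the first picture, and the arm is clear. I'm handing the job in.

```bash
python3 -c "
from bench import workorder
print(workorder.finish_job())"
```

```text
the job is handed in; nothing more can be done
None
```

I laid the page in the order asked (picture, border, sun, cross, planer), setting each piece down under control and releasing it. I handed in at about 30 s with the arm clear of everything.

**Position:** In the last checks, the picture is about 2 mm right of the galley centre. The gaps to it are about 30.6 mm (border), 29 mm (sun) and 30.5 mm (cross). The planer is centred on the picture within about 1 mm.

**Squareness:** The border is within about 0.3° of the galley. For the picture, the two views disagreed: one put it up to about 1.5° off, the other about 0.4°, mostly because its hill pattern blurred the edges.

**Camera offset:** The scene camera reads positions about 4 mm farther away from the robot than the top camera. I worked in the top camera's frame.

**Contact force:** The planer touched down at about 19 N, so I eased it to about 10 N before letting go. The other pieces touched down at about 5–8 N on the vertical force reading.

**Left alone:** The green triangle, ink tin and bottle look unmoved in the pictures; I did not measure them.

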